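# Seat a valve ball in the gauging nest

## Task

On the hose-shop bench, take the large bored valve ball and stand it, bore upright, on the steel gauging plate about 4 cm short of the two stop pins, on their open side, and let go. Then nudge it along the plate until it is fully home against both pins, so that pins and plate locate it, and leave it standing there.

Things in the scene. Friction and masses are not known exactly. Their poses are not given: they have to be found in the camera images.
- valve_ball_center (a point): Centre of the large valve ball: loose bright steel ball, 56 mm across, top and bottom cut flat (36 mm high), 30 mm bore showing as a dark round hole on top; about 0.4 kg. Stands on its flat on the bare bench, bore (its z axis) upright, centre 18 mm up. Bystanders, 95 mm or more away: a like ball only 36 mm across, a sleeve 42 mm across and 58 mm tall, a hexagonal fitting 54 mm wide and 32 mm tall.
- nest (a point): Home: the ball centre's place when it stands on the plate against both pins; 28 mm above the bench. The fixed dark plate, 10 mm thick, 130 mm wide (y), yawed up to 0.4 rad, reaches 120 mm to -x of here (flat, open side) and 90 mm to +x. Its axes: x from the open side towards the pins, z up. A dial gauge, 51 mm tall above the bench, stands beyond the pins, 47 mm or more to +x; its thin stem is only for show.
- stop_left: Left stop pin: fixed upright round polished, slippery steel pin, 16 mm in diameter, 36 mm tall, on the plate. Origin at the centre of its foot, on the plate's top; 20.6 mm to +x and 29.5 mm to +y of the home point in the plate's axes.
- stop_right: Right stop pin: the same as the left one, 20.6 mm to +x and 29.5 mm to -y of the home point in the plate's axes. The gap between the two pins is 43 mm, so the 56 mm ball lodges against both.
Not all that is in view belongs to the job. Leave any green look-alike of the part that bears valve_ball_center alone.

How it is judged (in metres and radians):
On the way, in this order (a step that is already met when the one before it is completed fails the run):
1. the large ball stands upright on the plate, let go, short of the stop pins (10 to 100 mm short of home, on the open side) (z of valve_ball_center in the frame of nest between -0.006 and 0.006 m and angle between valve_ball_center's own z axis and vertical below 0.18 rad and x of valve_ball_center in the frame of nest between -0.1 and -0.01 m and y of valve_ball_center in the frame of nest between -0.05 and 0.05 m and contact force between valve_ball and the fingers below 0.1 N and linear speed of valve_ball below 0.02 m/s), for 0.2 s.
2. the ball, standing on the plate, is nudged home: within 10 mm of home and pressed against a stop pin (z of valve_ball_center in the frame of nest between -0.006 and 0.006 m and angle between valve_ball_center's own z axis and vertical below 0.18 rad and horizontal distance between valve_ball_center and nest below 0.01 m and (contact force between valve_ball and stop_left above 0.3 N or contact force between valve_ball and stop_right above 0.3 N)), for 0.1 s.
At the end, for the whole second after the job is handed in: The large ball stands upright (within 10 degrees) on the plate, its centre within 10 mm of home horizontally and 6 mm in height, at rest (z of valve_ball_center in the frame of nest between -0.006 and 0.006 m and angle between valve_ball_center's own z axis and vertical below 0.18 rad and horizontal distance between valve_ball_center and nest below 0.01 m and linear speed of valve_ball below 0.01 m/s); the robot touches nothing.
It also fails if it takes over 51 s, if anything falls off the work surface, if the arm or the gripper's body presses on something with over 40 N, if the wrist force passes 120 N, or if a joint passes its speed limit or range.

## Robot

A 6-joint arm with a two-finger parallel gripper is mounted at the origin on the work surface. World frame = base frame: x ahead of the robot, y to its left, z up, the work surface at z = 0. Lengths are in mm, angles in rad, forces in N, time in s.
With the tool pointing down it reaches from about 350 to 875 mm from the base axis. Payload 4.2 kg.
Tool frame: the origin (TCP) lies midway between the tips of the shut fingers; the grasp point (between the pads) lies 19 mm behind it (bot.grip_depth is the distance from the TCP to the grasp point, in mm); z points along the fingers, y is the line along which they close (so a half turn about z gives the same grasp; the last joint's range is limited). The gripper opens to 85 mm and grips with 20 to 120 N. Pads are 22 mm wide; open, the fingers measure 114 mm over their backs; the gripper's body (76 mm by 85 mm) begins 54 mm behind the grasp point. The pads swing forward as they close: fully open they stand 13 mm farther back than shut.
Start: joints at [1.566, 0.385, 0.008, 0, -1.194, -0.259], TCP at [162.937, 603.366, 231.312] pointing down, gripper open.
Joint ranges: [-3.14, 3.14], [-1.21, 2.06], [-1.07, 1.41], [-3.16, 2.05], [-2.99, -0.16], [-3.1, 3.1]. Speed limits (rad/s): [2.79, 2.79, 3.14, 3.14, 3.14, 3.14].

## Interface

Orientations are given as [roll, pitch, yaw] about the fixed x, y, z axes, in that order (R = Rz(yaw) Ry(pitch) Rx(roll)).
In Python, from station import bot gives the robot as it stands. The module is installed in compiled form; this text tells all that it offers.
- The arm moves only by the shell command python3 -m pendant 'ROWS'. ROWS is JSON, a list of rows, each a list of 3 entries, a list of its own where there are three numbers: the shift along the tool's x, y, z scaled (see below), then the turn, a rotation vector about the tool's x, y, z scaled (see below), then the closure, from 0 (fully open) to 1 (shut). A call has 1 to 20 rows; each row shifts and turns the commanded pose from where the row before left it, along the tool's axes as they then stand; what a row does not reach is not made up. The controller multiplies each number of a shift by 20 mm and each number of a turn by 0.08 rad. A row lasts 1/10 s, in which the tool goes at most 50 mm and 8.59 degrees, less where a joint would pass 70% of its speed; a pose out of reach is approached as far as the arm can. A call with a number of a shift or a turn outside -1 to 1 is refused whole. A call with a gripper value outside its range is refused whole. The fingers move at their own pace and stop on an object; the grip force is fixed at half the most. Time passes only in rows, so rows that do not move let the fingers close. It gives the time, the measured TCP pose, the force, the opening and the grip force at its end, in the units of the state.
- bot.get_obs(): the state, without advancing time (a new reading comes with each control period).
- bot.get_image(name): name is "scene" or "top" or "wrist"; returns (picture, depth): 384x512x3 uint8, red, green, blue; 384x512 float32, mm along the optical axis (not along the pixel's ray), 0 where there is no reading.
- bot.camera_info(name): a dict with "mtx" (3x3 intrinsics, pixels), "rvec" (rotation vector, rad) and "tvec" (3), from world to camera coordinates, as OpenCV has them. Camera axes: x right, y down, z forward; pixel columns grow to the right and rows downward; lengths in mm; the calibration is good to about 2 mm. The wrist camera is an equidistant fisheye: a pixel r from the principal point sees the ray r / f radians off the axis. A picture is of the moment at which its call begins: read the wrist's pose just before it. camera_info takes no time and is no camera call; for the wrist camera it gives the pose at the moment of the call.
- bot.sign_off(): hands the job in; it is judged then, once.
The state is a dict: "clock": time; "joint_pos": joint angles; "qd": joint speeds; "joint_efforts": joint torques, N m; "position": TCP position; "orientation": TCP orientation; "force": force on the tool from outside, world axes, zero at the start; "wrist_torque": the same for the moment, N m; "finger_gap": finger opening in mm; "grasp_force": force on a finger pad.
Only numpy, scipy, OpenCV 4.12 (cv2) and the standard library are available. Lean on these libraries where they do the work, as an engineer would, in place of code of your own. Each camera call takes 0.05 s, during which the arm holds its last target. There are 200 camera calls.

## Working session

There is one attempt and no reset: what is moved stays moved. The work goes in short steps, Python scripts to look and compute and a shell command to move; the robot and the scene stay as the last step left them, time stands still between calls to the robot, and variables do not carry over. Pictures are saved under pics/ and viewed, at most 10 in all, crops included, and the job is handed in when it is done.

```bash
mkdir -p pics; cat > h.py <<'E'
import numpy as np, cv2
from station import bot
def save(n,fn):
    p,d=bot.get_image(n); cv2.imwrite('pics/'+fn+'.png',p[:,:,::-1]); np.save('pics/'+fn+'.npy',d)
    i=bot.camera_info(n); np.savez('pics/'+fn+'_c.npz',**{k:np.array(i[k],float) for k in('mtx','rvec','tvec')}); return p,d
def ray(fn,u,v,z,fish=False):
    c=np.load('pics/'+fn+'_c.npz'); K=c['mtx'];R=cv2.Rodrigues(c['rvec'])[0];t=c['tvec'].ravel()
    a=np.array([(u-K[0,2])/K[0,0],(v-K[1,2])/K[1,1]])
    if fish:
        r=np.linalg.norm(a)+1e-12; q=np.r_[a/r*np.sin(r),np.cos(r)]
    else: q=np.r_[a,1]
    o=-R.T@t; w=R.T@q; return o+w*(z-o[2])/w[2]
E
python3 - <<'E'
from h import *
a,_=save('top','t0'); b,_=save('scene','s0')
print(bot.get_obs())
E
```

```text
{'clock': 0.1, 'joint_pos': array([ 1.56562404e+00,  3.85492595e-01,  6.77688150e-03, -4.18796214e-04,
       -1.19399238e+00, -2.58603510e-01]), 'qd': array([ 0.00122732, -0.00135924,  0.00369367,  0.00107709, -0.00143876,
       -0.00015188]), 'joint_efforts': array([-3.66704662e-04, -3.93317878e+01,  1.88932657e+01,  4.19795886e+00,
       -2.56516621e-03,  3.65290731e-06]), 'position': array([162.80456233, 602.89471093, 230.33119451]), 'orientation': array([ 3.13964492e+00, -1.12722710e-04, -2.63930151e-01]), 'force': array([ 0.27939248,  0.35991431, -0.33910045]), 'wrist_torque': array([-0.03693438,  0.03089811, -0.00061735]), 'grasp_force': 0.0, 'finger_gap': 85.52932533431522}
```

View pics/t0.png

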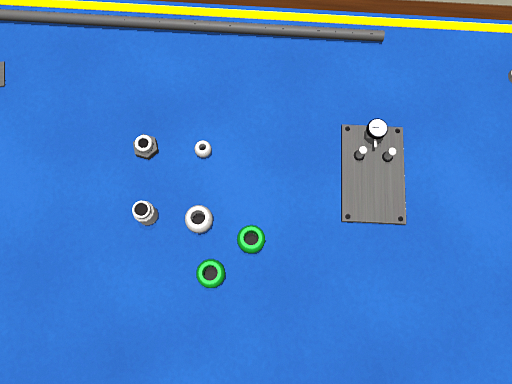

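View pics/s0.png

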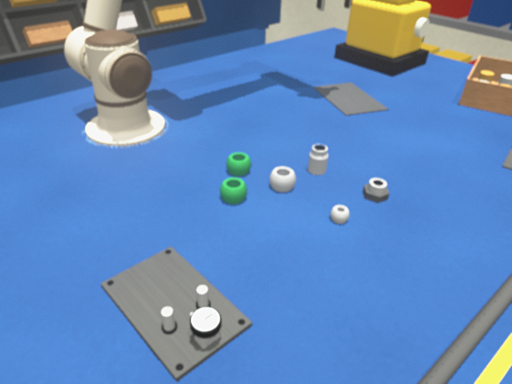

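Top view candidates: large bright ball (199,219), small ball (203,149), sleeve (145,212), hex fitting (145,146), green look-alikes (251,239) and (210,273). I choose (199,219). The plate spans (342–406, 124–223), with the pins at about (363,150) and (393,152) and the dial at (377,128). In the scene view the ball is at (283,179).

```bash
python3 - <<'E'
from h import *
im=cv2.imread('pics/t0.png')
g=im.astype(int); sat=g.max(2)-g.min(2)
m=((sat<45)&(g.max(2)>110)).astype(np.uint8)
def comp(m,x0,y0,x1,y1):
    s=np.zeros_like(m); s[y0:y1,x0:x1]=m[y0:y1,x0:x1]
    c=max(cv2.findContours(s,cv2.RETR_EXTERNAL,cv2.CHAIN_APPROX_NONE)[0],key=cv2.contourArea)
    return cv2.minEnclosingCircle(c),cv2.contourArea(c)
(b,r),a=comp(m,175,195,225,245); print('ball',b,r,ray('t0',*b,18), 2*r*ray('t0',b[0]+1,b[1],18)[0]-2*r*ray('t0',*b,18)[0])
m2=((g.min(2)>170)).astype(np.uint8)
P=[]
for box in((352,143,372,163),(383,143,403,163)):
    (c,r),a=comp(m2,*box); p=ray('t0',*c,46); P.append(p); print('pin',c,r,p)
# plate
pm=((sat<45)).astype(np.uint8); s=np.zeros_like(pm); s[160:240,330:420]=pm[160:240,330:420]
for u,v in((348,128),(398,131),(347,216),(401,220)): print('screw',ray('t0',u,v,10))
mid=(P[0]+P[1])/2; d=P[0]-P[1]; print('sep',np.linalg.norm(d)); 
for cnr in ((342,124),(405,127),(342,221),(406,223)): print(ray('t0',*cnr,10))
c=np.vstack([cv2.resize(im[180:290,130:280],(600,440)),]); c2=cv2.resize(im[110:235,330:420],(317,440))
cv2.imwrite('pics/crop.png',cv2.resize(np.hstack([c,c2]),(800,384)))
E
```

```text
ball (198.41836547851562, 218.6607208251953) 13.908860206604004 [457.36380249 123.53267378  18.        ] 3.3926505005929357
pin (362.5, 149.5) 3.8079864978790283 [ 613.16527737 -196.06204544   46.        ]
pin (391.7727355957031, 150.77272033691406) 3.92132568359375 [ 614.13404053 -254.85134216   46.        ]
screw [ 673.39412735 -174.06327484   10.        ]
screw [ 673.23642028 -280.01620984   10.        ]
screw [ 482.69217543 -173.47386016   10.        ]
screw [ 481.15724889 -282.14122363   10.        ]
sep 58.79727808978307
[ 681.73024741 -161.24525631   10.        ]
[ 683.30571715 -295.07780301   10.        ]
[ 471.8181607  -163.51560847   10.        ]
[ 475.62451101 -292.05385695   10.        ]
```

View pics/crop.png

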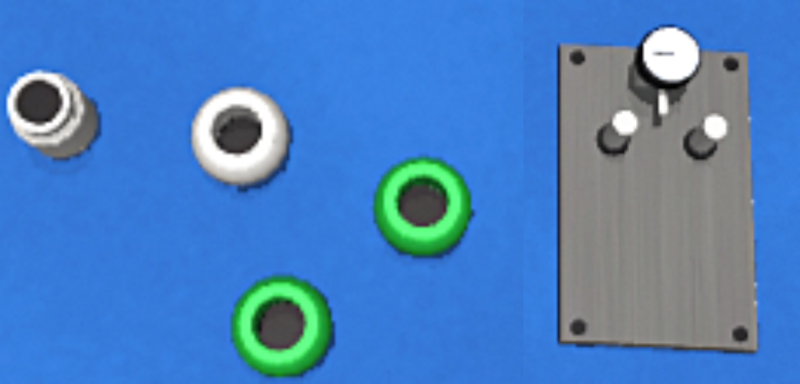

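The crop confirms the large bright ball with a dark bore, with the sleeve to its left and the green look-alikes below and to its right. The pins stand clear, and plate yaw is about 0.01. Ball is near (457,124) and nest near (593,-226). I'll square the tool (yaw 0) and go above the ball.

```bash
python3 -m pendant '[[[0,0,0],[0,0,-0.825],0],[[0,0,0],[0,0,-0.825],0],[[0,0,0],[0,0,-0.825],0],[[0,0,0],[0,0,-0.825],0],[[0,0,0],[0,0,0],0]]'
```

```text
clock: 0.6
position: [162.8, 603.1, 230.7]
orientation: [3.14, 0.0, 0.0]
force: [-0.4, 0.2, -0.2]
finger_gap: 85.5
grasp_force: 0.0
```

```bash
python3 -m pendant '[[[0.5,0.8,0.1],[0,0,0],0],[[0.6,1,0.2],[0,0,0],0],[[0.6,1,0.2],[0,0,0],0],[[0.6,1,0.2],[0,0,0],0],[[0.6,1,0.2],[0,0,0],0],[[0.6,1,0.2],[0,0,0],0],[[0.6,1,0.2],[0,0,0],0],[[0.6,1,0.2],[0,0,0],0],[[0.6,1,0.2],[0,0,0],0],[[0.6,1,0.2],[0,0,0],0],[[0.6,1,0.2],[0,0,0],0],[[0.6,1,0.2],[0,0,0],0],[[0.6,1,0.2],[0,0,0],0],[[0.6,1,0.2],[0,0,0],0],[[0.6,1,0.2],[0,0,0],0],[[0.6,1,0.2],[0,0,0],0],[[0.6,1,0.2],[0,0,0],0],[[0.6,1,0.2],[0,0,0],0],[[0.6,1,0.2],[0,0,0],0],[[0.6,1,0.2],[0,0,0],0]]' && python3 -m pendant '[[[0.6,1,0.1],[0,0,0],0],[[0.6,1,0],[0,0,0],0],[[0.6,1,0],[0,0,0],0],[[0.6,0.8,0],[0,0,0],0],[[0.4,0.4,0],[0,0,0],0],[[0,0,0],[0,0,0],0],[[0,0,0],[0,0,0],0],[[0,0,0],[0,0,0],0],[[0,0,0],[0,0,0],0]]'; python3 - <<'E'
from h import *
p,d=save('wrist','w1'); print(bot.get_obs()['position'],bot.get_obs()['joint_pos'])
E
```

```text
clock: 2.6
position: [401.3, 206.5, 153.1]
orientation: [-3.142, 0.0, -0.001]
force: [0.6, 0.3, 1.2]
finger_gap: 85.8
grasp_force: 0.0
clock: 3.5
position: [456.7, 124.0, 151.3]
orientation: [-3.142, 0.0, 0.001]
force: [-0.6, -0.3, 0.6]
finger_gap: 85.7
grasp_force: 0.0
[456.72961699 123.95161559 151.36051871] [ 6.09396075e-01  2.08050710e-01 -4.68970758e-01 -8.68705191e-05
 -8.93707223e-01  9.62582480e-01]
```

View pics/w1.png

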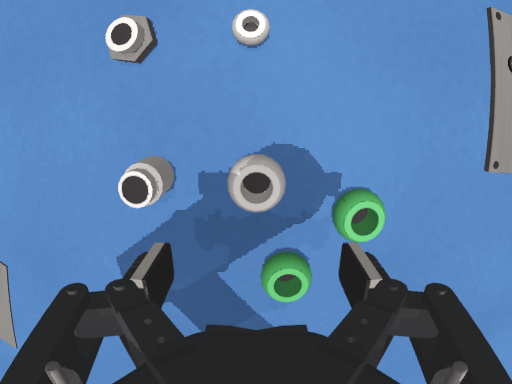

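The wrist view shows the bright ball at (257,183) centred between the fingers, the green ones at (359,215) and (287,276) and the sleeve at (147,182). I'll measure the ball's position from here.

```bash
python3 - <<'E'
from h import *
for u,v,z in((257,182.5,36),(257,183,18)): print(ray('w1',u,v,z,True))
for x,y in((257,183),(229,183),(286,183)): print(ray('w1',x,y,18,True))
E
```

```text
[461.33505441 122.6453224   36.        ]
[456.18426356 122.57331675  18.        ]
[456.18426356 122.57331675  18.        ]
[456.20713534 149.5747311   18.        ]
[456.22756691  94.58145999  18.        ]
```

```bash
python3 -m pendant '[[[0,0.07,0.6],[0,0,0],0],[[0,0,0.8],[0,0,0],0],[[0,0,0.8],[0,0,0],0],[[0,0,0.8],[0,0,0],0],[[0,0,0.8],[0,0,0],0],[[0,0,0.8],[0,0,0],0],[[0,0,0.8],[0,0,0],0],[[0,0,0.7],[0,0,0],0],[[0,0,0.6],[0,0,0],0],[[0,0,0.4],[0,0,0],0],[[0,0,0.2],[0,0,0],0],[[0,0,0.1],[0,0,0],0],[[0,0,0],[0,0,0],0],[[0,0,0],[0,0,0],0]]'
```

```text
clock: 4.95
position: [457.3, 122.2, 3.7]
orientation: [-3.141, -0.001, 0.0]
force: [0.6, -0.6, -0.5]
finger_gap: 84.9
grasp_force: 0.0
```

```bash
python3 -m pendant '[[[0,0,0.05],[0,0,0],0.2],[[0,0,0],[0,0,0],0.4],[[0,0,0],[0,0,0],0.6],[[0,0,0],[0,0,0],0.8],[[0,0,0],[0,0,0],0.8],[[0,0,0],[0,0,0],0.8],[[0,0,0],[0,0,0],0.8],[[0,0,0],[0,0,0],0.8],[[0,0,0],[0,0,0],0.8],[[0,0,0],[0,0,0],0.8]]'
```

```text
clock: 5.95
position: [457.6, 122.5, 3.3]
orientation: [-3.141, -0.001, 0.0]
force: [-1.4, 1.2, 6.8]
finger_gap: 52.9
grasp_force: 61.8
```

Gap 52.9 mm with upward force suggests the pads sit above the equator. I'll reopen, go 5 mm lower and regrip.

```bash
python3 -m pendant '[[[0,0,0],[0,0,0],0.2],[[0,0,0],[0,0,0],0.1],[[0,0,0],[0,0,0],0.1],[[0,0,0.15],[0,0,0],0.1],[[0,0,0.1],[0,0,0],0.1],[[0,0,0],[0,0,0],0.1],[[0,0,0],[0,0,0],0.3],[[0,0,0],[0,0,0],0.5],[[0,0,0],[0,0,0],0.8],[[0,0,0],[0,0,0],0.8],[[0,0,0],[0,0,0],0.8],[[0,0,0],[0,0,0],0.8],[[0,0,0],[0,0,0],0.8],[[0,0,0],[0,0,0],0.8],[[0,0,0],[0,0,0],0.8]]'; python3 - <<'E'
from h import *
p,d=save('scene','s1'); q,_=save('wrist','w2')
a=cv2.resize(p[120:240,200:350,::-1],(500,400)); b=cv2.resize(q[130:330,130:380,::-1],(300,400)); cv2.imwrite('pics/c1.png',np.hstack([a,b]))
E
```

```text
clock: 7.45
position: [457.1, 122.2, -2.2]
orientation: [-3.141, -0.0, 0.0]
force: [-2.4, 1.0, 5.2]
finger_gap: 53.0
grasp_force: 62.4
```

View pics/c1.png

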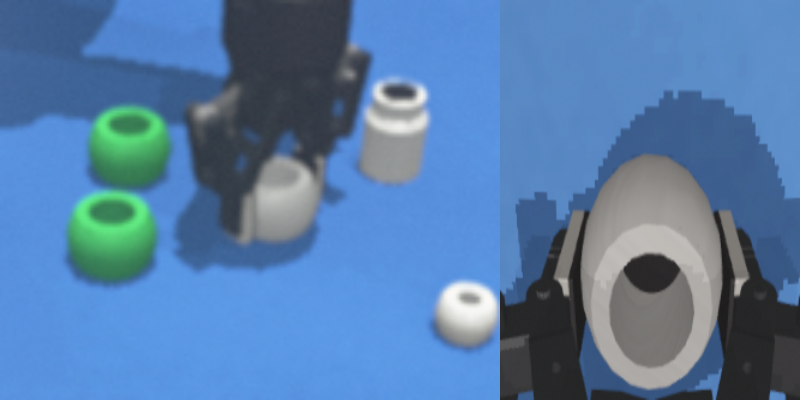

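The grip is sound: same gap, so that is just pad compliance, and the ball is upright between pads low at its equator. Lifting and carrying to about (553,-226).

```bash
python3 -m pendant '[[[0,0,-0.2],[0,0,0],0.8],[[0,0,-0.4],[0,0,0],0.8],[[0,0,-0.6],[0,0,0],0.8],[[0,0,-0.8],[0,0,0],0.8],[[0,0,-0.8],[0,0,0],0.8],[[0,0,-0.8],[0,0,0],0.8],[[0,0,-0.6],[0,0,0],0.8],[[0,0,-0.4],[0,0,0],0.8],[[0,0,-0.2],[0,0,0],0.8],[[0,0,0],[0,0,0],0.8]]' && python3 -m pendant '[[[0.1,0.4,0],[0,0,0],0.8],[[0.2,0.8,0],[0,0,0],0.8],[[0.3,1,0],[0,0,0],0.8],[[0.3,1,0],[0,0,0],0.8],[[0.3,1,0],[0,0,0],0.8],[[0.3,1,0],[0,0,0],0.8],[[0.3,1,0],[0,0,0],0.8],[[0.3,1,0],[0,0,0],0.8],[[0.3,1,0],[0,0,0],0.8],[[0.3,1,0],[0,0,0],0.8],[[0.3,1,0],[0,0,0],0.8],[[0.3,1,0],[0,0,0],0.8],[[0.3,1,0],[0,0,0],0.8],[[0.3,1,0],[0,0,0],0.8],[[0.3,1,0],[0,0,0],0.8],[[0.3,1,0],[0,0,0],0.8],[[0.2,0.9,0],[0,0,0],0.8],[[0.1,0.8,0],[0,0,0],0.8],[[0,0.4,0],[0,0,0],0.8],[[0,0.1,0],[0,0,0],0.8]]' && python3 -m pendant '[[[0,0,0],[0,0,0],0.8],[[0,0,0],[0,0,0],0.8],[[0,0,0],[0,0,0],0.8]]'; python3 - <<'E'
from h import *
q,_=save('wrist','w3'); print(bot.get_obs()['position'])
E
```

```text
clock: 8.55
position: [457.0, 122.0, 93.5]
orientation: [-3.141, -0.0, 0.0]
force: [0.1, -0.0, -2.9]
finger_gap: 53.0
grasp_force: 63.6
clock: 10.55
position: [552.4, -226.8, 92.6]
orientation: [-3.141, 0.001, -0.001]
force: [-0.4, 0.5, -3.3]
finger_gap: 53.1
grasp_force: 63.7
clock: 10.85
position: [553.1, -225.3, 93.5]
orientation: [-3.141, -0.0, 0.001]
force: [0.6, -0.9, -3.6]
finger_gap: 53.2
grasp_force: 63.7
[ 553.13767562 -225.33212047   93.47139254]
```

View pics/w3.png

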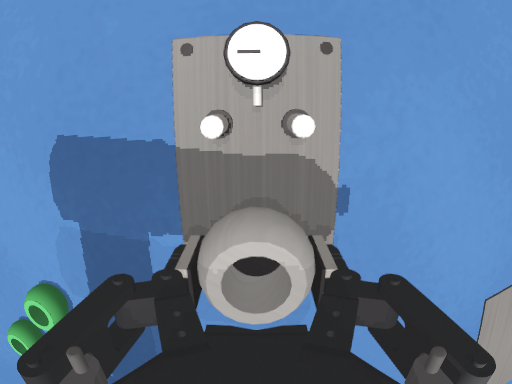

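The ball is held upright over the plate. The pin tops show at (212,126) and (303,126), symmetric about the ball, and the dial is at (257,52). Lowering, with a check on the pins.

```bash
python3 - <<'E'
from h import *
a=ray('w3',212,126,46,True);b=ray('w3',303,126,46,True);d=a-b;d/=np.linalg.norm(d);m=(a+b)/2
print(a,b,m+20.6*np.array([-d[1],d[0],0]))
E
python3 -m pendant '[[[0,0,0.3],[0,0,0],0.8],[[0,0,0.6],[0,0,0],0.8],[[0,0,0.8],[0,0,0],0.8],[[0,0,0.8],[0,0,0],0.8],[[0,0,0.7],[0,0,0],0.8],[[0,0,0.4],[0,0,0],0.8],[[0,0,0.3],[0,0,0],0.8],[[0,0,0.15],[0,0,0],0.8],[[0,0,0.1],[0,0,0],0.8],[[0,0,0],[0,0,0],0.8],[[0,0,0],[0,0,0],0.8]]'
```

```text
[ 612.92995944 -197.40911081   46.        ] [ 612.99303272 -255.89515981   46.        ] [ 592.36150806 -226.67435101   46.        ]
clock: 12.0
position: [553.5, -226.0, 10.9]
orientation: [3.141, -0.001, 0.0]
force: [0.1, -0.7, -3.0]
finger_gap: 52.8
grasp_force: 63.7
```

```bash
python3 -m pendant '[[[0,0,0.05],[0,0,0],0.8],[[0,0,0.05],[0,0,0],0.8],[[0,0,0.05],[0,0,0],0.8],[[0,0,0],[0,0,0],0.8],[[0,0,0],[0,0,0],0.8]]'
```

```text
clock: 12.5
position: [553.2, -226.0, 7.9]
orientation: [3.141, -0.0, 0.0]
force: [-2.0, 0.9, 1.7]
finger_gap: 53.2
grasp_force: 64.1
```

The load has gone onto the plate. Release and lift clear.

```bash
python3 -m pendant '[[[0,0,0],[0,0,0],0.4],[[0,0,0],[0,0,0],0.2],[[0,0,0],[0,0,0],0],[[0,0,0],[0,0,0],0],[[0,0,0],[0,0,0],0],[[0,0,0],[0,0,0],0],[[0,0,-0.2],[0,0,0],0],[[0,0,-0.5],[0,0,0],0],[[0,0,-0.8],[0,0,0],0],[[0,0,-0.8],[0,0,0],0],[[0,0,-0.8],[0,0,0],0],[[0,0,-0.6],[0,0,0],0],[[0,0,-0.3],[0,0,0],0],[[0,0,0],[0,0,0],0],[[0,0,0],[0,0,0],0]]'; python3 - <<'E'
from h import *
q,_=save('wrist','w4');save('top','t1'); print(bot.get_obs()['position'])
E
```

```text
clock: 14.0
position: [552.7, -225.8, 86.9]
orientation: [-3.141, 0.001, -0.0]
force: [0.3, -0.1, -0.4]
finger_gap: 85.8
grasp_force: 0.0
[ 552.53632672 -225.83711509   86.43087341]
```

View pics/w4.png

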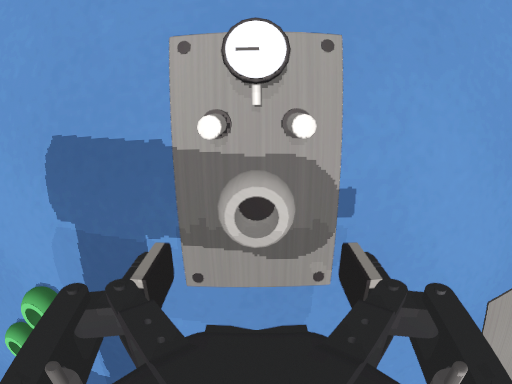

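The ball stands upright on the plate at (257,208), short of the pins at (210,126) and (303,126) and centred in y. Now I'll go behind it with the fingers partly closed (about 25 mm gap, for a two-point push) and come down.

```bash
python3 -m pendant '[[[-0.3,0,0],[0,0,0],0.2],[[-0.7,0,0],[0,0,0],0.4],[[-0.9,0,0],[0,0,0],0.6],[[-0.9,0,0],[0,0,0],0.7],[[-0.6,0,0],[0,0,0],0.7],[[-0.35,0,0],[0,0,0],0.7],[[0,0.04,0.3],[0,0,0],0.7],[[0,0,0.7],[0,0,0],0.7],[[0,0,0.8],[0,0,0],0.7],[[0,0,0.8],[0,0,0],0.7],[[0,0,0.5],[0,0,0],0.7],[[0,0,0.3],[0,0,0],0.7],[[0,0,0],[0,0,0],0.7],[[0,0,0],[0,0,0],0.7]]'; python3 - <<'E'
from h import *
for z,v in((46,212),(28,208)): print(ray('w4',257,v,z,True))
E
```

```text
clock: 15.5
position: [478.7, -226.9, 19.6]
orientation: [3.141, -0.001, 0.0]
force: [0.5, -0.2, -0.2]
finger_gap: 25.4
grasp_force: 0.0
[ 556.35046072 -226.83843822   46.        ]
[ 552.77432272 -226.89805217   28.        ]
```

```bash
python3 -m pendant '[[[0.3,0,0],[0,0,0],0.7],[[0.4,0,0],[0,0,0],0.7],[[0.4,0,0],[0,0,0],0.7],[[0.2,0,0],[0,0,0],0.7],[[0.1,0,0],[0,0,0],0.7],[[0.1,0,0],[0,0,0],0.7],[[0.1,0,0],[0,0,0],0.7],[[0.1,0,0],[0,0,0],0.7],[[0.1,0,0],[0,0,0],0.7],[[0.1,0,0],[0,0,0],0.7],[[0.1,0,0],[0,0,0],0.7],[[0.1,0,0],[0,0,0],0.7],[[0.1,0,0],[0,0,0],0.7],[[0.1,0,0],[0,0,0],0.7],[[0.1,0,0],[0,0,0],0.7],[[0.1,0,0],[0,0,0],0.7],[[0.1,0,0],[0,0,0],0.7],[[0.1,0,0],[0,0,0],0.7],[[0.1,0,0],[0,0,0],0.7],[[0.1,0,0],[0,0,0],0.7]]'; python3 - <<'E'
from h import *
q,_=save('wrist','w5')
E
```

```text
clock: 17.5
position: [536.4, -226.7, 19.2]
orientation: [-3.142, -0.0, 0.0]
force: [-1.8, 0.2, 0.3]
finger_gap: 25.6
grasp_force: 1.0
```

View pics/w5.png

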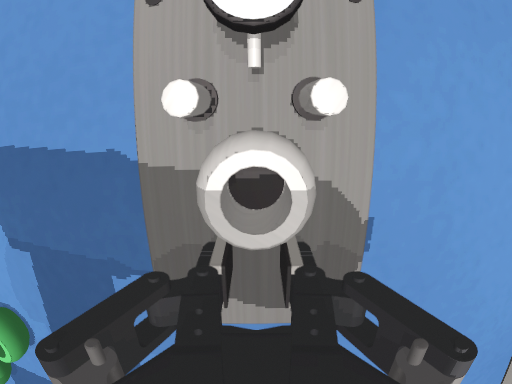

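The ball (256,190) is being pushed squarely by both fingertips, centred between the pins at (180,98) and (328,96). About 20 mm is left, so I'll continue slowly.

```bash
python3 -m pendant '[[[0.1,0,0],[0,0,0],0.7],[[0.1,0,0],[0,0,0],0.7],[[0.1,0,0],[0,0,0],0.7],[[0.1,0,0],[0,0,0],0.7],[[0.1,0,0],[0,0,0],0.7],[[0.1,0,0],[0,0,0],0.7],[[0.1,0,0],[0,0,0],0.7],[[0.05,0,0],[0,0,0],0.7],[[0.05,0,0],[0,0,0],0.7]]'
```

```text
clock: 18.45
position: [552.2, -226.7, 19.3]
orientation: [-3.142, 0.0, 0.0]
force: [-2.1, 0.0, 0.3]
finger_gap: 25.9
grasp_force: 1.0
```

```bash
python3 -m pendant '[[[0.05,0,0],[0,0,0],0.7],[[0.05,0,0],[0,0,0],0.7],[[0.05,0,0],[0,0,0],0.7],[[0.05,0,0],[0,0,0],0.7]]'; python3 -m pendant '[[[0.03,0,0],[0,0,0],0.7],[[0.03,0,0],[0,0,0],0.7],[[0,0,0],[0,0,0],0.7]]'
```

```text
clock: 18.85
position: [556.2, -226.8, 19.3]
orientation: [3.142, -0.0, 0.0]
force: [-1.4, 0.6, 0.0]
finger_gap: 25.6
grasp_force: 1.0
clock: 19.15
position: [557.4, -226.8, 19.3]
orientation: [3.142, -0.0, 0.0]
force: [-1.2, -0.0, -1.4]
finger_gap: 25.8
grasp_force: 0.9
```

```bash
python3 -m pendant '[[[0.05,0,0],[0,0,0],0.7],[[0.05,0,0],[0,0,0],0.7],[[0,0,0],[0,0,0],0.7]]'; python3 -m pendant '[[[0.05,0,0],[0,0,0],0.7],[[0.03,0,0],[0,0,0],0.7],[[0,0,0],[0,0,0],0.7]]'
```

```text
clock: 19.45
position: [559.1, -226.7, 19.2]
orientation: [-3.141, 0.001, 0.0]
force: [-1.9, 0.1, -0.4]
finger_gap: 25.5
grasp_force: 1.3
clock: 19.75
position: [559.8, -226.7, 19.1]
orientation: [-3.141, 0.003, -0.0]
force: [-4.3, 0.7, 0.8]
finger_gap: 25.4
grasp_force: 2.4
```

The force is rising, so the ball has reached the pins. I'll press a little more and hold.

```bash
python3 -m pendant '[[[0.05,0,0],[0,0,0],0.7],[[0,0,0],[0,0,0],0.7],[[0,0,0],[0,0,0],0.7],[[0,0,0],[0,0,0],0.7]]'; python3 - <<'E'
from h import *
q,_=save('wrist','w6')
cv2.imwrite('pics/w6c.png',q[20:300,120:400,::-1])
E
```

```text
clock: 20.15
position: [559.9, -226.6, 19.1]
orientation: [-3.141, 0.004, -0.0]
force: [-6.3, 0.3, 2.3]
finger_gap: 25.3
grasp_force: 3.0
```

View pics/w6c.png

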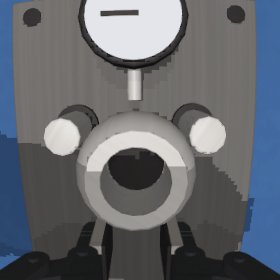

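The ball (crop 135,170) is lodged between both pins (62,135) and (208,135), upright. Backing straight off, then up.

```bash
python3 -m pendant '[[[-0.1,0,0],[0,0,0],0.7],[[-0.3,0,0],[0,0,0],0.7],[[-0.6,0,0],[0,0,0],0.7],[[-0.8,0,0],[0,0,0],0.7],[[-0.6,0,0],[0,0,0],0.7],[[-0.2,0,-0.3],[0,0,0],0.7],[[0,0,-0.7],[0,0,0],0.7],[[0,0,-0.8],[0,0,0],0.7],[[0,0,-0.8],[0,0,0],0.7],[[0,0,-0.8],[0,0,0],0.7],[[0,0,-0.3],[0,0,0],0.7],[[0,0,0],[0,0,0],0.7],[[0,0,0],[0,0,0],0.7]]'; python3 - <<'E'
from h import *
q,_=save('wrist','w7'); cv2.imwrite('pics/w7c.png',q[20:300,120:400,::-1])
E
```

```text
clock: 21.5
position: [509.7, -226.7, 93.0]
orientation: [-3.141, 0.0, -0.0]
force: [-0.8, 0.6, -0.2]
finger_gap: 25.8
grasp_force: 0.0
```

View pics/w7c.png

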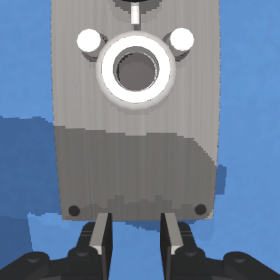

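The ball (crop 136,70) stands upright against both pins (89,40) and (181,40), and the gripper is clear.

```bash
python3 -c "
from station import bot
print(bot.sign_off())"
```

```text
the job is handed in; nothing more can be done
None
```

I stood the large valve ball upright on the plate about 4 cm short of the pins, let go, and nudged it home against both. I handed the job in at about 21.6 s with the gripper clear; the sign-off returned no verdict.

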